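Lay out the parts of a power board on their matching kitting pads

TASK

Four parts taken off a power board lie about the repair bench: carry each one to the blue pad that shows its own life-size white silhouette, and set it down upright, centred on the silhouette and lined up with it. Leave the orange solder spool and the red-capped flux jar standing where they are.

Things in the scene. Friction and masses are not known exactly. Their poses are not given: they have to be found in the camera images.
- capacitor: Electrolytic capacitor: upright black cylinder, 30 mm diameter, 45 mm tall, silver disc with a thin cross on its top; about 45 g. Grip it across its diameter. Origin at the centre of its underside, z up; it starts upright on the bench.
- choke: Toroidal choke: green ring wound with 16 copper turns, lying flat, 48 mm outer diameter, 22 mm hole, 22 mm tall; about 80 g. Can be gripped across its outer diameter. Origin at the centre of its underside, z up; it starts upright on the bench.
- transformer: Small transformer, 40 mm tall, about 160 g: dark steel core 48 (x) by 24 (y) by 40 mm, and through its middle a yellow taped coil, 30 (x) by 40 mm (y), 5 to 35 mm above the underside; a plump cross from above. Can be gripped across the coil's 40 mm, closing along y. Origin at the centre of its underside, z up; it starts upright on the bench. May lie either way round.
- heatsink: Dark grey anodised heat sink, 70 mm long (x), 28 mm wide (y), 35 mm tall, with five upright fins that run along its length; about 90 g. Grip it across its 28 mm width, closing along its y. Origin at the centre of its underside, z up; it starts upright on the bench. May lie either way round.
- cap_pad: Fixed blue foam kitting pad, 90 x 90 mm and 8 mm thick, flat on the bench (turned up to 0.4 rad). White silhouette: a small filled disc, 30 mm diameter: for the capacitor (any yaw). Its origin is the centre of its underside, under the middle of the silhouette, so its top is at +8 mm z.
- choke_pad: Fixed blue foam kitting pad, 90 x 90 mm and 8 mm thick, flat on the bench (turned up to 0.4 rad). White silhouette: a ring, 48 mm outside with a 22 mm blue hole: for the choke (any yaw). Its origin is the centre of its underside, under the middle of the silhouette, so its top is at +8 mm z.
- trafo_pad: Fixed blue foam kitting pad, 90 x 90 mm and 8 mm thick, flat on the bench (turned up to 0.4 rad). White silhouette: a plump cross, 48 x 24 mm along the pad's x joined with 30 x 40 mm (40 along y): for the transformer, whose x lies along the pad's x. Its origin is the centre of its underside, under the middle of the silhouette, so its top is at +8 mm z.
- sink_pad: Fixed blue foam kitting pad, 90 x 90 mm and 8 mm thick, flat on the bench (turned up to 0.4 rad). White silhouette: a striped rectangle, 70 mm along the pad's x by 28 mm: for the heat sink, whose x lies along the pad's x. Its origin is the centre of its underside, under the middle of the silhouette, so its top is at +8 mm z.
- spool: Bystander, loose: solder spool standing on end, orange flanges 52 mm diameter, 40 mm tall, silver wire between them. Leave it alone. Origin at the centre of its underside.
- flux: Bystander, loose: small amber flux jar with a red cap, 38 mm diameter, 68 mm tall. Leave it alone. Origin at the centre of its underside.
There are look-alikes about, which are no part of the job. Leave any pink look-alike of the heatsink alone. What is shaped like the sink_pad but yellow is not meant.

How it is judged:
At the end, for the whole second after the job is handed in: Each of the four parts stands upright (within 0.12 rad) and at rest on the pad with its own silhouette, its centre within 12 mm of the pad's centre; transformer and heat sink are lined up with their silhouettes within 0.3 rad (either way round) (horizontal distance between capacitor and cap_pad below 0.012 m and z of capacitor in the frame of cap_pad between 0.005 and 0.012 m and angle between each of capacitor, choke, transformer, heatsink's own z axis and vertical below 0.12 rad and linear speed of each of capacitor, choke, transformer, heatsink below 0.02 m/s and angular speed of each of capacitor, choke, transformer, heatsink below 0.2 rad/s and horizontal distance between choke and choke_pad below 0.012 m and z of choke in the frame of choke_pad between 0.005 and 0.012 m and horizontal distance between transformer and trafo_pad below 0.012 m and z of transformer in the frame of trafo_pad between 0.005 and 0.012 m and angle between the x axis of transformer and the x axis of trafo_pad, either way round below 0.3 rad and horizontal distance between heatsink and sink_pad below 0.012 m and z of heatsink in the frame of sink_pad between 0.005 and 0.012 m and angle between the x axis of heatsink and the x axis of sink_pad, either way round below 0.3 rad); the robot touches nothing.
It fails at once if the solder spool is pushed more than 20 mm or tipped over (distance of spool from where it was at the start of the episode above 0.02 m or angle between spool's own z axis and vertical above 0.4 rad).
It fails at once if the flux jar is pushed more than 20 mm or tipped over (distance of flux from where it was at the start of the episode above 0.02 m or angle between flux's own z axis and vertical above 0.4 rad).
It also fails if it takes over 115 s, if anything falls off the work surface, if the arm or the gripper's body presses on something with over 40 N, if the wrist force passes 120 N, or if a joint passes its speed limit or range.

ROBOT

A 6-joint arm with a two-finger parallel gripper is mounted at the origin on the work surface. World frame = base frame: x ahead of the robot, y to its left, z up, the work surface at z = 0. Lengths are in m, angles in rad, forces in N, time in s.
With the tool pointing down it reaches from about 0.2 to 0.875 m from the base axis. Payload 3.4 kg.
Tool frame: the origin (TCP) lies on the centre line of the jaws, within the pads' length; the fingertips stand 14 mm ahead of it and the grasp point (between the pads) lies 5 mm behind it (ctrl.finger_overhang is the distance from the TCP to the fingertips, in m); z points along the fingers, y is the line along which they close (so a half turn about z gives the same grasp; the last joint's range is limited). The gripper opens to 94 mm and grips with 3 to 60 N. Pads are 16 mm wide; open, the fingers measure 119 mm over their backs; the gripper's body (75 mm by 177 mm) begins 78 mm behind the grasp point.
Start: joints at [-1.398, 0.276, 1.505, -0, 1.361, -0.121], TCP at [0.167, -0.55, 0.219] pointing down, gripper open.
Joint ranges: [-2.89, 2.89], [-0.75, 2.08], [0.22, 2.7], [-1.18, 4.32], [0.11, 2.71], [-2.7, 2.7]. Speed limits (rad/s): [2.57, 2.57, 3.14, 3.14, 3.14, 3.14].

INTERFACE

Orientations are given as a unit quaternion [w, x, y, z].
In Python, from station import state, read_camera, order, regions_of, tip_of, ctrl gives the robot as it stands. The module is installed in compiled form; this text tells all that it offers.
- The arm moves only by the shell command python3 -m creep 'ROWS' [OPENING] [FORCE]. ROWS is JSON, a list of rows, each an object of numbers: "x", "y", "z": the shift along the world's x, y, z in mm; "wx", "wy", "wz": the turn, a rotation vector about the world's x, y, z in rad. A call has 1 to 5 rows; each row is the pose to reach, as a shift and turn from the pose commanded when the call began; what a row does not reach only later rows make up. A row lasts 1/8 s, in which the tool goes at most 62.5 mm and 10.7 degrees, less where a joint would pass 70% of its speed; a pose out of reach is approached as far as the arm can. A call with a gripper value outside its range is refused whole. OPENING is the closure, from -1 (fully open) to 1 (shut), set as the call begins (- or left out, the last holds). The fingers move at their own pace and stop on an object; FORCE is the grip in N (left out, the last holds). Time passes only in rows, so rows that repeat a pose let the fingers close. It gives the time, the measured TCP pose, the force, the opening and the grip force at its end, in the units of the state.
- state(): the state, without advancing time (a new reading comes with each control period).
- read_camera(name): name is "side" or "top" or "wrist"; returns a dict with "color" (384x512x3 uint8, red, green, blue), "range_z" (384x512 float32, m along the optical axis (not along the pixel's ray), 0 where there is no reading), "fov_y" (degrees; the focal length in pixels is half the picture's height over the tangent of half this angle, whatever the lens; pixels are square), "cx", "cy" (the principal point, pixels), "R" (3x3) and "t" (3): a world point X has camera coordinates R X + t. Camera axes: x right, y down, z forward; pixel columns grow to the right and rows downward; lengths in m; the calibration is good to about 2 mm. A picture is of the moment at which its call begins.
- order.finish_job(): hands the job in; it is judged then, once.
Trained networks look in the newest picture that a camera, given by its name, has taken for a name from the list of things; names that differ only in an ending like _2 or _b are one class to them, and where a whole thing is asked for, a point or a joint stands for the part that bears it (a point fixed in the world has none). Each returns a list of dicts, best first, with "score" (0 to 1); they miss things now and then, are a little off and sometimes report something else, mostly with a low value. They report only what shows in the picture. A call takes as long as a camera call. They do not tell look-alikes from the thing itself.
- regions_of(camera, query): "pixels" (384x512 bool, what is visible of it) and "centre" ([column, row] in pixels, amid what is visible of it).
- tip_of(camera, query): "centre" ([column, row] in pixels: a listed point, or the origin of a listed thing).
The state is a dict: "t": time; "joint_pos": joint angles; "joint_velocities": joint speeds; "tau": joint torques, N m; "tcp_pos": TCP position; "tcp_rot": TCP orientation; "ft_force": force on the tool from outside, world axes, zero at the start; "torque": the same for the moment, N m; "grip_width": opening from 0.0 (shut) to 1.0 (fully open); "finger_force": force on a finger pad.
Only numpy, scipy, OpenCV 4.12 (cv2) and the standard library are available. Lean on these libraries where they do the work, as an engineer would, in place of code of your own. Each camera call takes 0.05 s, during which the arm holds its last target. There are 200 camera calls.

## Working session

There is one attempt and no reset: what is moved stays moved. The work goes in short steps, Python scripts to look and compute and a shell command to move; the robot and the scene stay as the last step left them, time stands still between calls to the robot, and variables do not carry over. Pictures are saved under pics/ and viewed, at most 14 in all, crops included, and the job is handed in when it is done.

```bash
mkdir -p pics; cat > h.py <<'E'
import numpy as np, cv2
from station import state, read_camera, order, regions_of, tip_of, ctrl
def f(c): return c["color"].shape[0]/2/np.tan(np.radians(c["fov_y"])/2)
def cloud(c):
    z=c["range_z"]; h,w=z.shape; u,v=np.meshgrid(np.arange(w),np.arange(h))
    P=np.stack([(u-c["cx"])/f(c)*z,(v-c["cy"])/f(c)*z,z],-1)
    return (P-c["t"])@c["R"]
def px(c,X):
    q=c["R"]@np.array(X)+c["t"]; return q[:2]/q[2]*f(c)+[c["cx"],c["cy"]]
def save(c,n): cv2.imwrite("pics/"+n,cv2.cvtColor(c["color"],cv2.COLOR_RGB2BGR))
E
python3 - <<'E'
from h import *
T=["capacitor","choke","transformer","heatsink","cap_pad","choke_pad","trafo_pad","sink_pad","spool","flux"]
ims=[]
for cam in ["top","side"]:
    c=read_camera(cam); P=cloud(c); ims.append(c["color"]); print(cam,(-c["R"].T@c["t"]).round(3))
    for n in T:
        for r in regions_of(cam,n)[:3]:
            if r["score"]<.2: continue
            m=r["pixels"]&(c["range_z"]>0); p=P[m]
            if len(p)<5: continue
            zt=np.percentile(p[:,2],95); q=p[p[:,2]>zt-.006]
            (cx,cy),s,a=cv2.minAreaRect((q[:,:2]*1000).astype(np.float32))
            print(n,round(r["score"],2),np.round(r["centre"]),"n",m.sum(),"ztop",zt.round(4),"rect",round(cx),round(cy),np.round(s),round(a),"rgb",c["color"][m].mean(0).round())
save({"color":ims[0]},"top.png");save({"color":ims[1]},"side.png")
s=state();print(s["tcp_pos"],s["tcp_rot"],s["grip_width"])
E
```

```text
top [0.299 0.015 1.09 ]
capacitor 0.66 [216. 124.] n 187 ztop 0.0479 rect 621 142 [27. 26.] 3 rgb [94. 95. 97.]
choke 0.55 [207. 193.] n 266 ztop 0.0245 rect 447 150 [45. 43.] 1 rgb [ 88. 121.  59.]
transformer 0.74 [404. 135.] n 402 ztop 0.0419 rect 600 -312 [36. 49.] 31 rgb [100.  94.  58.]
heatsink 0.62 [400. 255.] n 495 ztop 0.0371 rect 322 -289 [28. 69.] 62 rgb [156.  87. 110.]
heatsink 0.6 [415. 204.] n 442 ztop 0.0368 rect 435 -323 [28. 66.] 62 rgb [52. 53. 57.]
cap_pad 0.6 [349. 200.] n 1502 ztop 0.0108 rect 449 -175 [91. 90.] 87 rgb [ 54.  88. 140.]
choke_pad 0.59 [264. 200.] n 1401 ztop 0.0109 rect 433 17 [89. 89.] 78 rgb [ 69. 102. 152.]
trafo_pad 0.76 [266. 136.] n 1436 ztop 0.0109 rect 592 18 [91. 90.] 17 rgb [ 71. 100. 145.]
sink_pad 0.94 [103. 254.] n 1458 ztop 0.0108 rect 307 395 [90. 89.] 86 rgb [210. 183.  35.]
sink_pad 0.73 [136. 190.] n 1395 ztop 0.0109 rect 464 326 [90. 89.] 77 rgb [ 61.  93. 143.]
spool 0.69 [134. 124.] n 480 ztop 0.0424 rect 610 332 [52. 50.] 47 rgb [164.  88.  22.]
flux 0.87 [349. 119.] n 314 ztop 0.0704 rect 630 -178 [32. 33.] 44 rgb [141.  4
[... 803 characters left out ...]
t 592 16 [90. 95.] 16 rgb [ 88. 117. 162.]
trafo_pad 0.3 [275. 162.] n 558 ztop 0.0129 rect 449 -175 [97. 88.] 86 rgb [ 69. 103. 157.]
sink_pad 0.73 [343. 330.] n 2294 ztop 0.012 rect 309 395 [93. 90.] 86 rgb [214. 196.  75.]
sink_pad 0.59 [255. 291.] n 1829 ztop 0.0121 rect 465 326 [93. 90.] 77 rgb [ 75. 107. 157.]
spool 0.94 [179. 281.] n 877 ztop 0.0434 rect 612 331 [51. 53.] 11 rgb [167. 111.  71.]
flux 0.58 [208. 145.] n 319 ztop 0.0716 rect 631 -179 [36. 33.] 74 rgb [143.  89.  76.]
flux 0.49 [253. 292.] n 1764 ztop 0.0121 rect 465 326 [92. 89.] 77 rgb [ 75. 107. 158.]
[ 0.16652168 -0.55039222  0.21950311] [5.89812175e-05 9.89228611e-01 1.46378792e-01 1.10480442e-05] 0.9985209451575878
```

```bash
python3 - <<'E'
from h import *
c=read_camera("top"); P=cloud(c)
im=c["color"][90:300,80:450]; cv2.imwrite("pics/topz.png",cv2.resize(im[...,::-1],(800,454),interpolation=cv2.INTER_CUBIC))
col=c["color"].astype(int)
def long(q):
    r=cv2.minAreaRect((q*1000).astype(np.float32)); b=cv2.boxPoints(r); e=[b[1]-b[0],b[2]-b[1]]; e=max(e,key=np.linalg.norm)
    return np.round(r[0],1),np.round(r[1]),round(np.mod(np.arctan2(e[1],e[0]),np.pi),3)
for n,ctr in [("cap_pad",(.449,-.175)),("choke_pad",(.433,.017)),("trafo_pad",(.592,.018)),("sink_pad",(.464,.326))]:
    near=(np.hypot(P[...,0]-ctr[0],P[...,1]-ctr[1])<.045)
    print(n,"white",long(P[near&(col[...,0]>150)][:,:2]), "white n",(near&(col[...,0]>150)).sum())
for n,ctr,zz in [("heatsink",(.435,-.323),.03),("transformer",(.6,-.312),.034),("transformer core+coil",(.6,-.312),.025)]:
    q=P[(np.hypot(P[...,0]-ctr[0],P[...,1]-ctr[1])<.05)&(P[...,2]>zz)][:,:2]; print(n,long(q))
R=cv2.Rodrigues
from scipy.spatial.transform import Rotation as Ro
s=state(); print(Ro.from_quat(np.roll(s["tcp_rot"],-1)).as_matrix().round(3))
E
```

```text
cap_pad white (array([ 449.2, -175.5]), array([25., 26.]), np.float32(3.09)) white n 107
choke_pad white (array([433.5,  16.4]), array([45., 44.]), np.float32(0.755)) white n 228
trafo_pad white (array([592.3,  17. ]), array([47., 38.]), np.float32(0.283)) white n 247
sink_pad white (array([0., 0.]), array([0., 0.]), np.float32(0.0)) white n 0
heatsink (array([ 435.6, -323.6]), array([29., 70.]), np.float32(2.663))
transformer (array([ 601.2, -311.8]), array([38., 49.]), np.float32(2.064))
transformer core+coil (array([ 601.3, -311.4]), array([40., 49.]), np.float32(2.097))
[[ 0.957  0.29  -0.   ]
 [ 0.29  -0.957 -0.   ]
 [-0.     0.    -1.   ]]
```

View pics/topz.png

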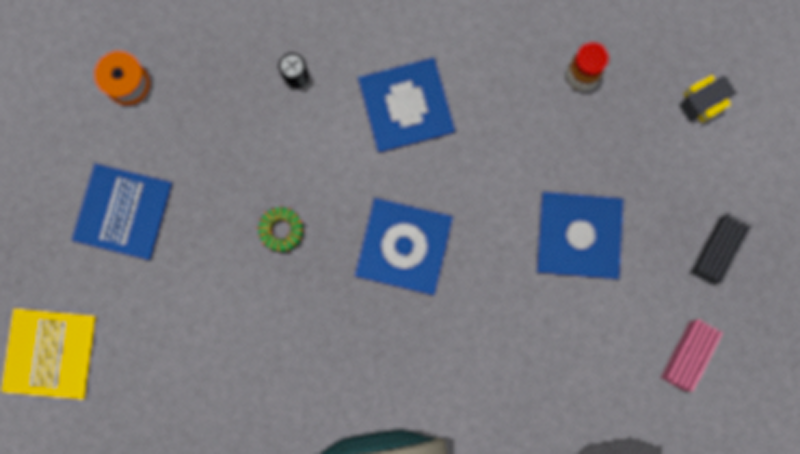

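The picture shows two heat sinks: a dark one at crop (720,248) and a pink one at (693,355). The dark grey one fits the description.

There are also two striped pads: blue at (122,210) and yellow at (48,353). The blue one is meant. The other three pads and parts each appear once: capacitor (293,70), choke (281,230), transformer (708,98). This enlarged crop confirms the choice, and both views agree on heights and places within about 2 mm.

```bash
R='{"x":269,"y":226,"z":-100,"wz":-0.77}'; python3 -m creep '[{"x":269,"y":226,"z":-100,"wz":-0.77},{"x":269,"y":226,"z":-100,"wz":-0.77},{"x":269,"y":226,"z":-100,"wz":-0.77},{"x":269,"y":226,"z":-100,"wz":-0.77},{"x":269,"y":226,"z":-100,"wz":-0.77}]' -1 25
```

```text
invalid input at $[0]: expected keys x, y, z, wx, wy, wz
```

```bash
python3 -m creep '[{"x":269,"y":226,"z":-100,"wx":0,"wy":0,"wz":-0.77},{"x":269,"y":226,"z":-100,"wx":0,"wy":0,"wz":-0.77},{"x":269,"y":226,"z":-100,"wx":0,"wy":0,"wz":-0.77},{"x":269,"y":226,"z":-100,"wx":0,"wy":0,"wz":-0.77},{"x":269,"y":226,"z":-100,"wx":0,"wy":0,"wz":-0.77}]' -1 25
```

```text
t: 1.78
tcp_pos: [0.3874, -0.3657, 0.1379]
tcp_rot: [0.001, 0.971, -0.238, 0.001]
ft_force: [1.2, -1.4, 0.0]
grip_width: 0.997
finger_force: 0.0
```

```bash
python3 -m creep '[{"x":39,"y":33,"z":-15,"wx":0,"wy":0,"wz":0},{"x":39,"y":33,"z":-15,"wx":0,"wy":0,"wz":0},{"x":39,"y":33,"z":-15,"wx":0,"wy":0,"wz":0}]'
cat >> h.py <<'E'
def yaw(s=None):
    from scipy.spatial.transform import Rotation as Ro
    y=Ro.from_quat(np.roll((s or state())["tcp_rot"],-1)).as_matrix()[:,1]; return np.arctan2(y[1],y[0])
def long(q):
    r=cv2.minAreaRect((q*1000).astype(np.float32)); b=cv2.boxPoints(r); e=[b[1]-b[0],b[2]-b[1]]; e=max(e,key=np.linalg.norm)
    return np.round(r[0],1),np.round(r[1]),round(float(np.mod(np.arctan2(e[1],e[0]),np.pi)),3)
def look(cam,ctr,lo,hi,rad=.06):
    c=read_camera(cam); P=cloud(c); q=P[(np.hypot(P[...,0]-ctr[0],P[...,1]-ctr[1])<rad)&(P[...,2]>lo)&(P[...,2]<hi)]
    if len(q)>5: print(cam,len(q),long(q[:,:2]),"ztop",np.percentile(q[:,2],95).round(4))
    else: print(cam,"few")
    return c
E
python3 - <<'E'
from h import *
s=state(); print(s["tcp_pos"].round(4),yaw(s))
c=look("wrist",(.4356,-.3236),.025,.05); save(c,"w1.png")
E
```

```text
t: 2.15
tcp_pos: [0.4249, -0.3337, 0.1231]
tcp_rot: [0.0, 0.972, -0.235, -0.0]
ft_force: [0.1, -0.0, 0.0]
grip_width: 1.0
finger_force: 0.0
[ 0.4249 -0.3337  0.1231] -2.046090287096595
wrist 1279 (array([ 436.2, -323.8]), array([28., 71.]), 2.644) ztop 0.0356
```

View pics/w1.png

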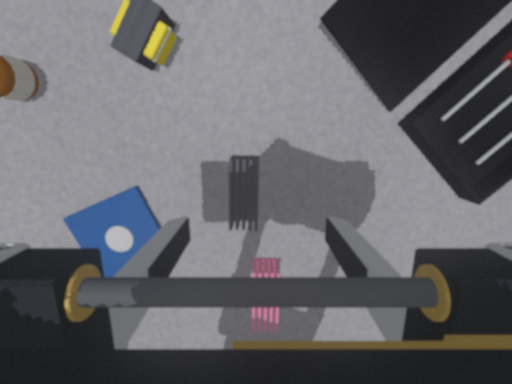

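The wrist view shows the dark heat sink at (244,193) and the pink one at (266,293). Its measured place agrees with the top view, so I go down on it.

```bash
python3 -m creep '[{"x":11,"y":10,"z":-40,"wx":0,"wy":0,"wz":-0.02},{"x":11,"y":10,"z":-80,"wx":0,"wy":0,"wz":-0.02},{"x":11,"y":10,"z":-103,"wx":0,"wy":0,"wz":-0.02},{"x":11,"y":10,"z":-103,"wx":0,"wy":0,"wz":-0.02},{"x":11,"y":10,"z":-103,"wx":0,"wy":0,"wz":-0.02}]' -1 25;  python3 -m creep '[{"x":0,"y":0,"z":0,"wx":0,"wy":0,"wz":0},{"x":0,"y":0,"z":0,"wx":0,"wy":0,"wz":0},{"x":0,"y":0,"z":0,"wx":0,"wy":0,"wz":0},{"x":0,"y":0,"z":0,"wx":0,"wy":0,"wz":0},{"x":0,"y":0,"z":0,"wx":0,"wy":0,"wz":0}]' 1 25
```

```text
t: 2.82
tcp_pos: [0.4362, -0.325, 0.0211]
tcp_rot: [0.001, 0.969, -0.246, 0.001]
ft_force: [0.8, 0.0, 0.4]
grip_width: 1.0
finger_force: 0.0
t: 3.45
tcp_pos: [0.436, -0.3233, 0.02]
tcp_rot: [0.0, 0.969, -0.245, -0.0]
ft_force: [-0.5, -0.6, 0.2]
grip_width: 0.502
finger_force: 0.0
```

```bash
python3 -m creep '[{"x":0,"y":0,"z":0,"wx":0,"wy":0,"wz":0},{"x":0,"y":0,"z":0,"wx":0,"wy":0,"wz":0},{"x":0,"y":0,"z":0,"wx":0,"wy":0,"wz":0},{"x":0,"y":0,"z":0,"wx":0,"wy":0,"wz":0},{"x":0,"y":0,"z":0,"wx":0,"wy":0,"wz":0}]' 1 25;  python3 -m creep '[{"x":0,"y":0,"z":20,"wx":0,"wy":0,"wz":0},{"x":0,"y":0,"z":60,"wx":0,"wy":0,"wz":0},{"x":0,"y":0,"z":100,"wx":0,"wy":0,"wz":0},{"x":0,"y":0,"z":130,"wx":0,"wy":0,"wz":0}]'
```

```text
t: 4.08
tcp_pos: [0.436, -0.3234, 0.0199]
tcp_rot: [0.0, 0.969, -0.246, -0.0]
ft_force: [-0.7, -0.1, -0.0]
grip_width: 0.298
finger_force: 25.0
t: 4.58
tcp_pos: [0.4362, -0.3235, 0.1516]
tcp_rot: [0.0, 0.969, -0.246, 0.001]
ft_force: [0.0, -0.3, -1.4]
grip_width: 0.296
finger_force: 25.0
```

```bash
python3 -m creep '[{"x":2,"y":60,"z":0,"wx":0,"wy":0,"wz":0.05},{"x":5,"y":120,"z":0,"wx":0,"wy":0,"wz":0.1},{"x":8,"y":180,"z":0,"wx":0,"wy":0,"wz":0.15},{"x":11,"y":240,"z":0,"wx":0,"wy":0,"wz":0.2},{"x":14,"y":300,"z":0,"wx":0,"wy":0,"wz":0.27}]';  python3 -m creep '[{"x":2,"y":60,"z":0,"wx":0,"wy":0,"wz":0},{"x":5,"y":120,"z":0,"wx":0,"wy":0,"wz":0},{"x":8,"y":180,"z":0,"wx":0,"wy":0,"wz":0},{"x":11,"y":240,"z":0,"wx":0,"wy":0,"wz":0},{"x":14,"y":300,"z":0,"wx":0,"wy":0,"wz":0}]'; python3 -m creep '[{"x":0,"y":49,"z":-20,"wx":0,"wy":0,"wz":0},{"x":0,"y":49,"z":-50,"wx":0,"wy":0,"wz":0},{"x":0,"y":49,"z":-50,"wx":0,"wy":0,"wz":0},{"x":0,"y":49,"z":-50,"wx":0,"wy":0,"wz":0}]'
python3 - <<'E'
from h import *
s=state(); print(s["tcp_pos"].round(4),yaw(s)); c=look("wrist",(.4645,.326),.004,.014,.09)
for r in regions_of("wrist","sink_pad")[:2]: print(r["score"],r["centre"],c["color"][r["pixels"]].mean(0))
save(c,"w2.png")
E
```

```text
t: 5.2
tcp_pos: [0.4497, -0.0215, 0.15]
tcp_rot: [-0.0, 0.994, -0.112, 0.0]
ft_force: [1.4, 0.1, -0.8]
grip_width: 0.297
finger_force: 25.0
t: 5.82
tcp_pos: [0.4636, 0.2786, 0.1499]
tcp_rot: [0.0, 0.994, -0.113, 0.0]
ft_force: [0.7, -0.5, -0.1]
grip_width: 0.297
finger_force: 25.0
t: 6.32
tcp_pos: [0.4644, 0.3253, 0.1006]
tcp_rot: [-0.0, 0.994, -0.113, 0.0]
ft_force: [-0.4, 1.1, -0.8]
grip_width: 0.298
finger_force: 25.0
[0.4644 0.3253 0.1006] -1.7975202194831161
wrist 4243 (array([470.5, 326.1]), array([90., 80.]), 1.357) ztop 0.0088
0.93 [253.2, 173.5] [ 68.29732337  93.61080299 134.73354232]
0.81 [242.5, 322.3] [203.15903308 187.28117048  91.14949109]
```

View pics/w2.png

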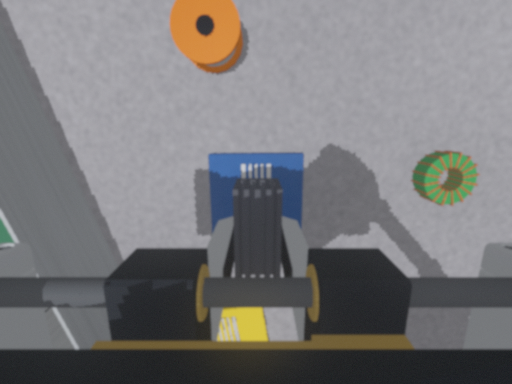

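The wrist view shows the held heat sink at (257,230), square with the blue striped pad at (255,175). I lower it.

```bash
python3 -m creep '[{"x":0,"y":1,"z":-30,"wx":0,"wy":0,"wz":0},{"x":0,"y":1,"z":-55,"wx":0,"wy":0,"wz":0},{"x":0,"y":1,"z":-66,"wx":0,"wy":0,"wz":0},{"x":0,"y":1,"z":-71,"wx":0,"wy":0,"wz":0},{"x":0,"y":1,"z":-72,"wx":0,"wy":0,"wz":0}]';  python3 -m creep '[{"x":0,"y":0,"z":0,"wx":0,"wy":0,"wz":0},{"x":0,"y":0,"z":0,"wx":0,"wy":0,"wz":0},{"x":0,"y":0,"z":0,"wx":0,"wy":0,"wz":0},{"x":0,"y":0,"z":0,"wx":0,"wy":0,"wz":0},{"x":0,"y":0,"z":0,"wx":0,"wy":0,"wz":0}]' -1; python3 -m creep '[{"x":0,"y":0,"z":40,"wx":0,"wy":0,"wz":0},{"x":0,"y":0,"z":90,"wx":0,"wy":0,"wz":0},{"x":0,"y":0,"z":130,"wx":0,"wy":0,"wz":0},{"x":0,"y":0,"z":130,"wx":0,"wy":0,"wz":0}]'
python3 - <<'E'
from h import *
s=state(); print(s["tcp_pos"].round(4),yaw(s)); look("wrist",(.4645,.326),.03,.06); look("top",(.4645,.326),.035,.06)
look("wrist",(.448,.15),.012,.04)
E
```

```text
t: 7.05
tcp_pos: [0.4646, 0.3267, 0.0286]
tcp_rot: [-0.0, 0.994, -0.113, 0.001]
ft_force: [0.1, 0.8, -0.6]
grip_width: 0.295
finger_force: 25.0
t: 7.68
tcp_pos: [0.464, 0.3266, 0.028]
tcp_rot: [0.0, 0.994, -0.113, 0.0]
ft_force: [-0.4, 0.3, -1.1]
grip_width: 0.794
finger_force: 0.0
t: 8.18
tcp_pos: [0.4661, 0.3278, 0.1615]
tcp_rot: [-0.002, 0.994, -0.113, 0.003]
ft_force: [-0.6, 0.8, -0.2]
grip_width: 0.998
finger_force: 0.0
[0.4661 0.3278 0.1615] -1.796949252195613
wrist 989 (array([465.5, 327.4]), array([28., 71.]), 2.926) ztop 0.0438
top 78 (array([437.5, 333.4]), array([30., 15.]), 1.34) ztop 0.0439
wrist 1444 (array([448.4, 151.1]), array([49., 49.]), 1.365) ztop 0.0233
```

```bash
python3 -m creep '[{"x":-6,"y":-60,"z":0,"wx":0,"wy":0,"wz":0},{"x":-12,"y":-120,"z":-20,"wx":0,"wy":0,"wz":0},{"x":-16,"y":-176,"z":-40,"wx":0,"wy":0,"wz":0},{"x":-16,"y":-176,"z":-80,"wx":0,"wy":0,"wz":0},{"x":-16,"y":-176,"z":-120,"wx":0,"wy":0,"wz":0}]';  python3 -m creep '[{"x":0,"y":0,"z":-20,"wx":0,"wy":0,"wz":0},{"x":0,"y":0,"z":-20,"wx":0,"wy":0,"wz":0}]'; python3 -m creep '[{"x":0,"y":0,"z":0,"wx":0,"wy":0,"wz":0},{"x":0,"y":0,"z":0,"wx":0,"wy":0,"wz":0},{"x":0,"y":0,"z":0,"wx":0,"wy":0,"wz":0},{"x":0,"y":0,"z":0,"wx":0,"wy":0,"wz":0},{"x":0,"y":0,"z":0,"wx":0,"wy":0,"wz":0}]' 1 25;  python3 -m creep '[{"x":0,"y":0,"z":0,"wx":0,"wy":0,"wz":0},{"x":0,"y":0,"z":0,"wx":0,"wy":0,"wz":0},{"x":0,"y":0,"z":40,"wx":0,"wy":0,"wz":0},{"x":0,"y":0,"z":80,"wx":0,"wy":0,"wz":0},{"x":0,"y":0,"z":80,"wx":0,"wy":0,"wz":0}]'
```

```text
t: 8.95
tcp_pos: [0.4468, 0.1493, 0.0358]
tcp_rot: [0.0, 0.993, -0.114, -0.001]
ft_force: [0.1, -0.3, 0.7]
grip_width: 1.001
finger_force: 0.0
t: 9.2
tcp_pos: [0.446, 0.1501, 0.0155]
tcp_rot: [0.001, 0.994, -0.113, -0.003]
ft_force: [0.0, -0.1, -0.2]
grip_width: 1.0
finger_force: 0.0
t: 9.82
tcp_pos: [0.448, 0.1506, 0.0181]
tcp_rot: [0.0, 0.994, -0.113, 0.0]
ft_force: [-0.1, -1.2, 0.7]
grip_width: 0.511
finger_force: 25.1
t: 10.45
tcp_pos: [0.4503, 0.1511, 0.1005]
tcp_rot: [-0.001, 0.994, -0.113, 0.003]
ft_force: [0.7, -0.1, -1.2]
grip_width: 0.508
finger_force: 25.0
```

```bash
python3 -m creep '[{"x":-5,"y":-50,"z":0,"wx":0,"wy":0,"wz":0},{"x":-10,"y":-100,"z":0,"wx":0,"wy":0,"wz":0},{"x":-15,"y":-134,"z":0,"wx":0,"wy":0,"wz":0},{"x":-15,"y":-134,"z":-30,"wx":0,"wy":0,"wz":0},{"x":-15,"y":-134,"z":-50,"wx":0,"wy":0,"wz":0}]'
python3 - <<'E'
from h import *
s=state(); print(s["tcp_pos"].round(4)); look("wrist",(.433,.0165),.004,.014,.09);look("wrist",(.433,.0165),.025,.08,.04)
E
```

```text
t: 11.08
tcp_pos: [0.4313, 0.0161, 0.0459]
tcp_rot: [0.0, 0.994, -0.114, -0.002]
ft_force: [0.4, 0.1, -0.1]
grip_width: 0.51
finger_force: 25.0
[0.4313 0.0161 0.0459]
wrist 6857 (array([433.9,  16.3]), array([90., 90.]), 2.931) ztop 0.0088
wrist 6098 (array([433.5,  13.1]), array([53., 61.]), 1.922) ztop 0.0751
```

```bash
python3 -m creep '[{"x":0,"y":0,"z":-12,"wx":0,"wy":0,"wz":0},{"x":0,"y":0,"z":-20,"wx":0,"wy":0,"wz":0},{"x":0,"y":0,"z":-21,"wx":0,"wy":0,"wz":0},{"x":0,"y":0,"z":-22,"wx":0,"wy":0,"wz":0}]';  python3 -m creep '[{"x":0,"y":0,"z":0,"wx":0,"wy":0,"wz":0},{"x":0,"y":0,"z":0,"wx":0,"wy":0,"wz":0},{"x":0,"y":0,"z":0,"wx":0,"wy":0,"wz":0},{"x":0,"y":0,"z":0,"wx":0,"wy":0,"wz":0}]' -1; python3 -m creep '[{"x":0,"y":0,"z":40,"wx":0,"wy":0,"wz":0},{"x":0,"y":0,"z":90,"wx":0,"wy":0,"wz":0},{"x":0,"y":0,"z":130,"wx":0,"wy":0,"wz":0},{"x":0,"y":0,"z":130,"wx":0,"wy":0,"wz":0}]'
python3 - <<'E'
from h import *
s=state(); print(s["tcp_pos"].round(4),yaw(s)); look("wrist",(.433,.0165),.022,.06); look("wrist",(.4215,.142),.03,.06); look("wrist",(.6215,.142),.03,.06)
E
```

```text
t: 11.68
tcp_pos: [0.4333, 0.0167, 0.0261]
tcp_rot: [0.0, 0.994, -0.113, 0.0]
ft_force: [-0.1, 0.4, -0.6]
grip_width: 0.511
finger_force: 25.0
t: 12.18
tcp_pos: [0.4331, 0.0166, 0.0261]
tcp_rot: [0.0, 0.994, -0.113, 0.0]
ft_force: [-0.9, -0.7, 0.4]
grip_width: 0.895
finger_force: 0.0
t: 12.68
tcp_pos: [0.4354, 0.0163, 0.1589]
tcp_rot: [0.0, 0.994, -0.113, 0.004]
ft_force: [0.4, 0.8, 0.2]
grip_width: 1.0
finger_force: 0.0
[0.4354 0.0163 0.1589] -1.796948627409344
wrist 1222 (array([433.9,  17.4]), array([48., 49.]), 2.519) ztop 0.0313
wrist few
wrist 1226 (array([623.1, 141.7]), array([30., 30.]), 3.033) ztop 0.0461
```

```bash
python3 -m creep '[{"x":47,"y":31,"z":0,"wx":0,"wy":0,"wz":0},{"x":94,"y":62,"z":0,"wx":0,"wy":0,"wz":0},{"x":142,"y":94,"z":0,"wx":0,"wy":0,"wz":0},{"x":189,"y":125,"z":-10,"wx":0,"wy":0,"wz":0},{"x":189,"y":125,"z":-50,"wx":0,"wy":0,"wz":0}]';  python3 -m creep '[{"x":0,"y":0,"z":-40,"wx":0,"wy":0,"wz":0},{"x":0,"y":0,"z":-80,"wx":0,"wy":0,"wz":0},{"x":0,"y":0,"z":-80,"wx":0,"wy":0,"wz":0}]'; python3 -m creep '[{"x":0,"y":0,"z":0,"wx":0,"wy":0,"wz":0},{"x":0,"y":0,"z":0,"wx":0,"wy":0,"wz":0},{"x":0,"y":0,"z":0,"wx":0,"wy":0,"wz":0},{"x":0,"y":0,"z":0,"wx":0,"wy":0,"wz":0},{"x":0,"y":0,"z":0,"wx":0,"wy":0,"wz":0}]' 1 20;  python3 -m creep '[{"x":0,"y":0,"z":0,"wx":0,"wy":0,"wz":0},{"x":0,"y":0,"z":0,"wx":0,"wy":0,"wz":0},{"x":0,"y":0,"z":0,"wx":0,"wy":0,"wz":0},{"x":0,"y":0,"z":0,"wx":0,"wy":0,"wz":0}]';  python3 -m creep '[{"x":0,"y":0,"z":20,"wx":0,"wy":0,"wz":0},{"x":0,"y":0,"z":60,"wx":0,"wy":0,"wz":0},{"x":0,"y":0,"z":100,"wx":0,"wy":0,"wz":0},{"x":0,"y":0,"z":100,"wx":0,"wy":0,"wz":0}]'
```

```text
t: 13.45
tcp_pos: [0.6267, 0.144, 0.1047]
tcp_rot: [-0.001, 0.994, -0.112, 0.002]
ft_force: [-0.5, -0.1, 0.2]
grip_width: 0.998
finger_force: 0.0
t: 13.82
tcp_pos: [0.6176, 0.1411, 0.0208]
tcp_rot: [0.001, 0.994, -0.113, -0.006]
ft_force: [-0.8, 0.3, 0.4]
grip_width: 0.999
finger_force: 0.0
t: 14.45
tcp_pos: [0.6222, 0.1416, 0.0264]
tcp_rot: [-0.0, 0.994, -0.113, 0.0]
ft_force: [0.4, 0.5, 0.1]
grip_width: 0.508
finger_force: 0.0
t: 14.95
tcp_pos: [0.622, 0.1416, 0.026]
tcp_rot: [0.0, 0.994, -0.113, -0.0]
ft_force: [-0.1, -0.8, 0.8]
grip_width: 0.314
finger_force: 20.0
t: 15.45
tcp_pos: [0.6244, 0.1419, 0.1294]
tcp_rot: [-0.001, 0.994, -0.113, 0.004]
ft_force: [0.5, 0.0, -1.0]
grip_width: 0.316
finger_force: 20.0
```

```bash
python3 -m creep '[{"x":-28,"y":-52,"z":0,"wx":0,"wy":0,"wz":0},{"x":-56,"y":-104,"z":0,"wx":0,"wy":0,"wz":0},{"x":-84,"y":-156,"z":0,"wx":0,"wy":0,"wz":0},{"x":-112,"y":-208,"z":0,"wx":0,"wy":0,"wz":0},{"x":-140,"y":-259,"z":0,"wx":0,"wy":0,"wz":0}]';  python3 -m creep '[{"x":-18,"y":-35,"z":0,"wx":0,"wy":0,"wz":0},{"x":-32,"y":-57,"z":-10,"wx":0,"wy":0,"wz":0},{"x":-32,"y":-57,"z":-40,"wx":0,"wy":0,"wz":0},{"x":-32,"y":-57,"z":-60,"wx":0,"wy":0,"wz":0},{"x":-32,"y":-57,"z":-60,"wx":0,"wy":0,"wz":0}]'
python3 - <<'E'
from h import *
s=state(); print(s["tcp_pos"].round(4)); c=look("wrist",(.4495,-.175),.004,.014,.09); save(c,"w3.png")
E
```

```text
t: 16.08
tcp_pos: [0.4799, -0.1184, 0.1244]
tcp_rot: [-0.0, 0.994, -0.113, -0.001]
ft_force: [0.7, -0.4, -0.7]
grip_width: 0.311
finger_force: 20.0
t: 16.7
tcp_pos: [0.4477, -0.1733, 0.0635]
tcp_rot: [-0.001, 0.994, -0.113, -0.003]
ft_force: [-0.4, -0.5, 0.5]
grip_width: 0.317
finger_force: 20.0
[ 0.4477 -0.1733  0.0635]
wrist 7066 (array([ 450.4, -175.7]), array([90., 90.]), 1.509) ztop 0.0087
```

View pics/w3.png

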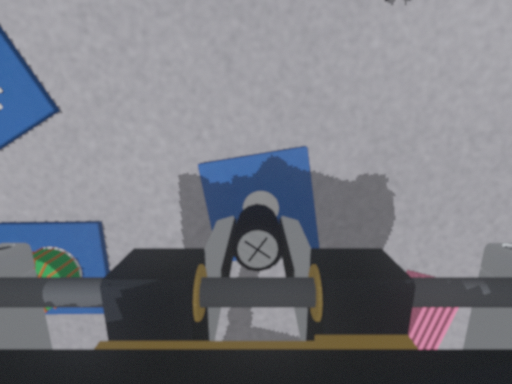

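The capacitor is held upright at (258,250), over the disc at (262,203) on its pad. I set it down.

```bash
python3 -m creep '[{"x":0,"y":-1,"z":-15,"wx":0,"wy":0,"wz":0},{"x":0,"y":-1,"z":-25,"wx":0,"wy":0,"wz":0},{"x":0,"y":-1,"z":-31,"wx":0,"wy":0,"wz":0},{"x":0,"y":-1,"z":-32,"wx":0,"wy":0,"wz":0},{"x":0,"y":-1,"z":-32,"wx":0,"wy":0,"wz":0}]';  python3 -m creep '[{"x":0,"y":0,"z":0,"wx":0,"wy":0,"wz":0},{"x":0,"y":0,"z":0,"wx":0,"wy":0,"wz":0},{"x":0,"y":0,"z":0,"wx":0,"wy":0,"wz":0},{"x":0,"y":0,"z":0,"wx":0,"wy":0,"wz":0}]' -1; python3 -m creep '[{"x":0,"y":0,"z":40,"wx":0,"wy":0,"wz":0},{"x":0,"y":0,"z":90,"wx":0,"wy":0,"wz":0},{"x":0,"y":0,"z":130,"wx":0,"wy":0,"wz":0},{"x":0,"y":0,"z":130,"wx":0,"wy":0,"wz":0}]'
python3 - <<'E'
from h import *
s=state(); print(s["tcp_pos"].round(4),yaw(s)); look("wrist",(.4495,-.175),.045,.06,.04); look("wrist",(.602,-.3115),.02,.06); look("wrist",(.602,-.3115),.037,.06)
E
```

```text
t: 17.38
tcp_pos: [0.4503, -0.1755, 0.0342]
tcp_rot: [0.0, 0.994, -0.113, 0.0]
ft_force: [-0.2, 0.4, -1.0]
grip_width: 0.316
finger_force: 20.0
t: 17.88
tcp_pos: [0.4501, -0.1754, 0.034]
tcp_rot: [0.0, 0.994, -0.113, 0.0]
ft_force: [0.4, 0.6, 0.9]
grip_width: 0.698
finger_force: 0.0
t: 18.38
tcp_pos: [0.4521, -0.1765, 0.1671]
tcp_rot: [0.002, 0.994, -0.113, 0.003]
ft_force: [-0.4, -0.4, -0.0]
grip_width: 0.996
finger_force: 0.0
[ 0.4521 -0.1765  0.1671] -1.7969410356469009
wrist 629 (array([ 452.4, -175.2]), array([29., 29.]), 1.344) ztop 0.0543
wrist 1669 (array([ 593.6, -309. ]), array([49., 32.]), 1.275) ztop 0.0407
wrist 929 (array([ 600.6, -309.7]), array([24., 42.]), 2.118) ztop 0.0408
```

```bash
python3 -m creep '[{"x":38,"y":-34,"z":0,"wx":0,"wy":0,"wz":-0.18},{"x":76,"y":-68,"z":0,"wx":0,"wy":0,"wz":-0.36},{"x":114,"y":-102,"z":0,"wx":0,"wy":0,"wz":-0.54},{"x":151,"y":-136,"z":0,"wx":0,"wy":0,"wz":-0.7},{"x":151,"y":-136,"z":-20,"wx":0,"wy":0,"wz":-0.845}]';  python3 -m creep '[{"x":0,"y":0,"z":0,"wx":0,"wy":0,"wz":0},{"x":0,"y":0,"z":0,"wx":0,"wy":0,"wz":0}]'
python3 - <<'E'
from h import *
s=state(); print(s["tcp_pos"].round(4),yaw(s)); look("wrist",(.602,-.3115),.02,.06);c=look("wrist",(.602,-.3115),.037,.06); save(c,"w4.png")
E
```

```text
t: 19.15
tcp_pos: [0.6036, -0.3144, 0.1417]
tcp_rot: [0.0, 0.858, -0.513, 0.001]
ft_force: [-0.9, 0.8, 0.9]
grip_width: 1.0
finger_force: 0.0
t: 19.4
tcp_pos: [0.6003, -0.3108, 0.1431]
tcp_rot: [-0.0, 0.861, -0.509, -0.001]
ft_force: [-0.2, 0.8, 1.2]
grip_width: 0.999
finger_force: 0.0
[ 0.6003 -0.3108  0.1431] -2.6397880939037
wrist 1607 (array([ 602.1, -313.1]), array([40., 48.]), 2.103) ztop 0.0406
wrist 1094 (array([ 602.1, -313. ]), array([24., 48.]), 2.113) ztop 0.0407
```

View pics/w4.png

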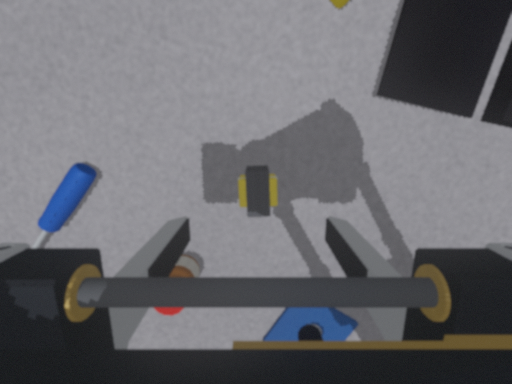

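The transformer lies at (258,190), with the fingers already square across its coil, and the flux jar at (178,285) is well clear. I go down and grip it.

```bash
python3 -m creep '[{"x":1,"y":-2,"z":-40,"wx":0,"wy":0,"wz":0.035},{"x":1,"y":-2,"z":-80,"wx":0,"wy":0,"wz":0.035},{"x":1,"y":-2,"z":-110,"wx":0,"wy":0,"wz":0.035},{"x":1,"y":-2,"z":-122,"wx":0,"wy":0,"wz":0.035},{"x":1,"y":-2,"z":-122,"wx":0,"wy":0,"wz":0.035}]'; python3 -m creep '[{"x":0,"y":0,"z":0,"wx":0,"wy":0,"wz":0},{"x":0,"y":0,"z":0,"wx":0,"wy":0,"wz":0},{"x":0,"y":0,"z":0,"wx":0,"wy":0,"wz":0},{"x":0,"y":0,"z":0,"wx":0,"wy":0,"wz":0},{"x":0,"y":0,"z":0,"wx":0,"wy":0,"wz":0}]' 1 30;  python3 -m creep '[{"x":0,"y":0,"z":0,"wx":0,"wy":0,"wz":0},{"x":0,"y":0,"z":0,"wx":0,"wy":0,"wz":0},{"x":0,"y":0,"z":0,"wx":0,"wy":0,"wz":0}]';  python3 -m creep '[{"x":0,"y":0,"z":20,"wx":0,"wy":0,"wz":0},{"x":0,"y":0,"z":60,"wx":0,"wy":0,"wz":0},{"x":0,"y":0,"z":110,"wx":0,"wy":0,"wz":0},{"x":0,"y":0,"z":140,"wx":0,"wy":0,"wz":0},{"x":0,"y":0,"z":140,"wx":0,"wy":0,"wz":0}]'
```

```text
t: 20.12
tcp_pos: [0.602, -0.3133, 0.0222]
tcp_rot: [0.0, 0.869, -0.495, -0.0]
ft_force: [-0.2, 0.4, 0.8]
grip_width: 1.002
finger_force: 0.0
t: 20.75
tcp_pos: [0.602, -0.3134, 0.022]
tcp_rot: [0.0, 0.869, -0.495, -0.0]
ft_force: [-0.4, -0.9, -0.6]
grip_width: 0.503
finger_force: 0.0
t: 21.12
tcp_pos: [0.6019, -0.3134, 0.022]
tcp_rot: [0.0, 0.869, -0.495, -0.0]
ft_force: [-0.1, -0.5, 0.4]
grip_width: 0.424
finger_force: 30.0
t: 21.75
tcp_pos: [0.6034, -0.3142, 0.1644]
tcp_rot: [0.0, 0.869, -0.495, 0.003]
ft_force: [0.9, -0.8, -2.6]
grip_width: 0.425
finger_force: 30.0
```

```bash
python3 -m creep '[{"x":-10,"y":45,"z":0,"wx":0,"wy":0,"wz":0.165},{"x":-20,"y":90,"z":0,"wx":0,"wy":0,"wz":0.33},{"x":-30,"y":135,"z":0,"wx":0,"wy":0,"wz":0.495},{"x":-30,"y":180,"z":0,"wx":0,"wy":0,"wz":0.66},{"x":-20,"y":225,"z":0,"wx":0,"wy":0,"wz":0.825}]'; python3 -m creep '[{"x":5,"y":45,"z":0,"wx":0,"wy":0,"wz":0.165},{"x":10,"y":90,"z":0,"wx":0,"wy":0,"wz":0.33},{"x":10,"y":105,"z":-30,"wx":0,"wy":0,"wz":0.493},{"x":10,"y":105,"z":-70,"wx":0,"wy":0,"wz":0.493},{"x":10,"y":105,"z":-90,"wx":0,"wy":0,"wz":0.493}]'; python3 -m creep '[{"x":0,"y":0,"z":0,"wx":0,"wy":0,"wz":0},{"x":0,"y":0,"z":0,"wx":0,"wy":0,"wz":0}]'
python3 - <<'E'
from h import *
s=state(); print(s["tcp_pos"].round(4),yaw(s)); c=look("wrist",(.592,.017),.004,.014,.09); save(c,"w5.png")
E
```

```text
t: 22.38
tcp_pos: [0.5798, -0.0866, 0.1595]
tcp_rot: [-0.0, 0.995, -0.103, -0.002]
ft_force: [0.3, 0.3, -2.4]
grip_width: 0.428
finger_force: 30.0
t: 23.0
tcp_pos: [0.5886, 0.0174, 0.0674]
tcp_rot: [-0.001, 0.99, 0.141, -0.004]
ft_force: [-0.4, -0.0, -1.3]
grip_width: 0.423
finger_force: 30.0
t: 23.25
tcp_pos: [0.592, 0.0165, 0.0716]
tcp_rot: [-0.0, 0.99, 0.14, -0.0]
ft_force: [-0.7, -0.5, -1.5]
grip_width: 0.42
finger_force: 30.0
[0.592  0.0165 0.0716] -1.289114969115235
wrist 5400 (array([607.6,  21.8]), array([60., 90.]), 1.857) ztop 0.0088
```

View pics/w5.png

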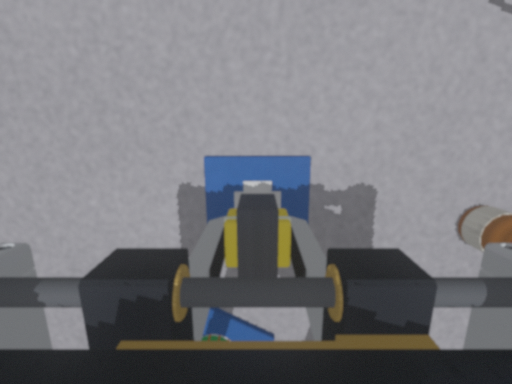

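The transformer at (258,240) is square with its pad and in line with the silhouette, so I lower it.

```bash
python3 -m creep '[{"x":1,"y":1,"z":-20,"wx":0,"wy":0,"wz":0},{"x":1,"y":1,"z":-35,"wx":0,"wy":0,"wz":0},{"x":1,"y":1,"z":-41,"wx":0,"wy":0,"wz":0},{"x":1,"y":1,"z":-42,"wx":0,"wy":0,"wz":0},{"x":1,"y":1,"z":-42,"wx":0,"wy":0,"wz":0}]';  python3 -m creep '[{"x":0,"y":0,"z":0,"wx":0,"wy":0,"wz":0},{"x":0,"y":0,"z":0,"wx":0,"wy":0,"wz":0},{"x":0,"y":0,"z":0,"wx":0,"wy":0,"wz":0},{"x":0,"y":0,"z":0,"wx":0,"wy":0,"wz":0}]' -1; python3 -m creep '[{"x":0,"y":0,"z":40,"wx":0,"wy":0,"wz":0},{"x":0,"y":0,"z":90,"wx":0,"wy":0,"wz":0},{"x":-60,"y":0,"z":130,"wx":0,"wy":0,"wz":0},{"x":-120,"y":0,"z":150,"wx":0,"wy":0,"wz":0},{"x":-180,"y":0,"z":150,"wx":0,"wy":0,"wz":0}]'; python3 -m creep '[{"x":-60,"y":0,"z":0,"wx":0,"wy":0,"wz":0},{"x":-100,"y":0,"z":0,"wx":0,"wy":0,"wz":0},{"x":-100,"y":0,"z":0,"wx":0,"wy":0,"wz":0}]'
python3 - <<'E'
from h import *
s=state(); print(s["tcp_pos"].round(4))
for n,p,h in [("cap",(.45,-.1755),.045),("choke",(.4335,.0165),.024),("trafo",(.593,.017),.043),("sink",(.465,.3265),.036)]:
    print(n,p); look("top",p,h,.065,.05); look("side",p,h,.065,.05); look("wrist",p,h,.065,.05)
c=read_camera("top");cv2.imwrite("pics/end.png",cv2.resize(c["color"][90:300,80:450,::-1],(800,454),interpolation=cv2.INTER_CUBIC))
E
```

```text
t: 23.92
tcp_pos: [0.5933, 0.0175, 0.0304]
tcp_rot: [0.0, 0.99, 0.14, 0.0]
ft_force: [-0.1, 0.2, -2.1]
grip_width: 0.426
finger_force: 30.0
t: 24.42
tcp_pos: [0.5931, 0.0176, 0.0302]
tcp_rot: [0.0, 0.99, 0.14, 0.0]
ft_force: [-0.6, 0.1, -0.9]
grip_width: 0.813
finger_force: 0.0
t: 25.05
tcp_pos: [0.4197, 0.0175, 0.1812]
tcp_rot: [0.001, 0.99, 0.141, 0.002]
ft_force: [-0.2, -0.5, 0.6]
grip_width: 0.999
finger_force: 0.0
t: 25.42
tcp_pos: [0.317, 0.018, 0.1796]
tcp_rot: [0.0, 0.99, 0.14, -0.0]
ft_force: [0.8, 1.0, 1.1]
grip_width: 1.001
finger_force: 0.0
[0.317  0.018  0.1796]
cap (0.45, -0.1755)
top 138 (array([ 451.3, -174.6]), array([28., 27.]), 0.038) ztop 0.0561
side 81 (array([ 452.1, -175.9]), array([27., 31.]), 1.667) ztop 0.0574
wrist 778 (array([ 451.8, -174.2]), array([29., 30.]), 1.704) ztop 0.0542
choke (0.4335, 0.0165)
top 201 (array([439.2,  17. ]), array([48., 35.]), 1.4) ztop 0.0331
side 226 (array([432.2,  15.9]), array([48., 47.]), 1.421) ztop 0.0348
wrist 1344 (array([433.6,  17.5]), array([48., 48.]), 0.172) ztop 0.0313
trafo (0.593, 0.017)
top 234 (array([593.1,  18.5]), array([49., 39.]), 0.262) ztop 0.05
side 180 (array([592.4,  21.3]), array([48., 35.]), 0.242) ztop 0.0521
wrist few
sink (0.465, 0.3265)
top 326 (array([464.5, 327.7]), array([31., 70.]), 2.924) ztop 0.0448
side 560 (array([464.9, 325. ]), array([34., 71.]), 2.929) ztop 0.0464
wrist few
```

View pics/end.png

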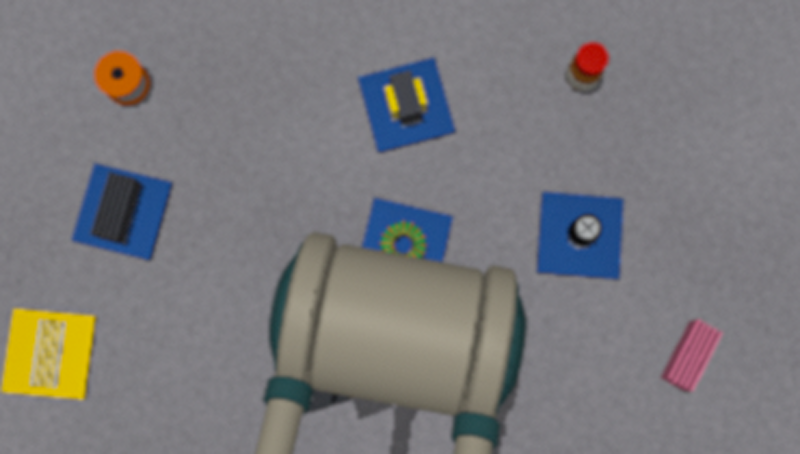

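All four parts stand on their own pads: transformer (405,98), heat sink (119,208), choke (403,240) and capacitor (585,230). The spool and flux jar have not moved. I hand it in.

```bash
python3 -c "
from station import order; print(order.finish_job())"
```

```text
the job is handed in; nothing more can be done
None
```

The job is handed in: all four parts stand on their own pads, centred within about 3 mm and lined up in the last pictures, and the spool and flux jar were left where they stood; the judge's result was not shown.

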